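# Spray down the slide carriers and hang them to drip

## Task

Disinfect the empty slide carriers standing on the bench: move the slide box out of the spray tray and the amber bottle from in front of the drip bar, and stand both upright on the black mat. Stand every carrier upright in the spray tray and let go, then press the spray cap fully down for a moment and let it spring back (the slide box must not get sprayed), and finally hang all the carriers by their handle arches on the drip bar to drain, and leave them hanging still. Do not knock the bottle over, and leave the other things on the bench where they are.

Things in the scene. Friction and masses are not known exactly. Their poses are not given: they have to be found in the camera images.
- station: spray station, fixed, on the robot's right: an open steel tray, and behind the middle of its long side (at +x) a white pump-spray bottle 68 mm across clamped in a steel bracket 130 mm high. Origin under the tray's centre on the bench; x points from tray to bottle. Three carriers fit in the tray side by side along its y, their long sides along its x
- tray_floor (a point): centre of the inner floor of the spray tray, same axes as the station: inside 127 mm (x) by 242 mm (y), floor 4 mm above the bench, walls 4 mm thick and 24 mm high above the bench
- cap_top (a point): centre of the flat top of the spray cap: a white disc 32 mm across and 14 mm high on top of the spray bottle, 194 mm above the bench when up. From it a nozzle tube, 11 mm thick and reaching 42 mm from the centre, points to the tray, at 180 to 192 mm height
- spray_cap (a joint): travel of the spray cap in m: 0 = up, 0.010 = fully down. It goes straight down against a spring (about 2 N to start, 8 N fully down) and springs back up by itself
- bar_mid (a point): middle of the top of the drip bar: a level fixed steel bar 10 mm thick, its top 175 mm above the bench, along this point's x axis. Its free end, a black ball 18 mm across, lies 112 mm away in -x and looks roughly towards the robot; at +91 mm the bar enters a clamp block on an upright rod 199 mm high. Usable bar: x from -100 to +90 mm
- drip_stand: the fixed stand with the bar: under the bar a steel drip tray 235 x 120 mm with walls 14 mm high, and an upright rod at +105 mm in x; origin on the bench under bar_mid, same axes
- mat: flat black rubber bench mat, fixed, 110 mm (x) by 190 mm (y), 3 mm thick, in the middle beyond the carriers; origin at the centre of its underside
- slide_box: closed slide box, blue with a grey lid, 84 x 39 x 33 mm, 80 to 170 g, long side along its x; origin at the centre of its underside. It starts lying in the spray tray, at an angle
- reagent_bottle: amber glass bottle, 52 mm across, 170 mm high, 220 to 370 g; narrows above 108 mm to a black screw cap 32 mm across from 138 to 170 mm height; origin at the centre of its underside. It starts upright on the bench right in front of the ball end of the drip bar, 160 to 175 mm from under bar_mid
- carrier_a: slide carrier (2 or 3 present): black slotted frame 86 (x) x 52 (y) x 36 mm high, with a steel handle arch in its x-z plane: legs at x = -41 and +41 mm up to 95 mm height, joined by a 12 mm wide strap peaked like a roof, underside 117 mm high in the middle; on the peak a black finger grip 22 (x) x 12 (y) mm, 119 to 152 mm height. 130 g. Origin: centre of underside; half turn alike
- carrier_a_grip (a point): on carrier_a: point in the finger grip, 142 mm above the carrier's underside, 10 mm below the grip's top
- carrier_a_strap (a point): on carrier_a: middle of the underside of the handle strap's peak, 117 mm above the carrier's underside; it rests on the bar when the carrier hangs
- carrier_b: slide carrier (2 or 3 present): black slotted frame 86 (x) x 52 (y) x 36 mm high, with a steel handle arch in its x-z plane: legs at x = -41 and +41 mm up to 95 mm height, joined by a 12 mm wide strap peaked like a roof, underside 117 mm high in the middle; on the peak a black finger grip 22 (x) x 12 (y) mm, 119 to 152 mm height. 130 g. Origin: centre of underside; half turn alike
- carrier_b_grip (a point): on carrier_b: point in the finger grip, 142 mm above the carrier's underside, 10 mm below the grip's top
- carrier_b_strap (a point): on carrier_b: middle of the underside of the handle strap's peak, 117 mm above the carrier's underside; it rests on the bar when the carrier hangs
- carrier_c: slide carrier (2 or 3 present): black slotted frame 86 (x) x 52 (y) x 36 mm high, with a steel handle arch in its x-z plane: legs at x = -41 and +41 mm up to 95 mm height, joined by a 12 mm wide strap peaked like a roof, underside 117 mm high in the middle; on the peak a black finger grip 22 (x) x 12 (y) mm, 119 to 152 mm height. 130 g. Origin: centre of underside; half turn alike
- carrier_c_grip (a point): on carrier_c: point in the finger grip, 142 mm above the carrier's underside, 10 mm below the grip's top
- carrier_c_strap (a point): on carrier_c: middle of the underside of the handle strap's peak, 117 mm above the carrier's underside; it rests on the bar when the carrier hangs
- petri_dishes: stack of two clear petri dishes, 58 mm across, 28 mm high; loose, to be left where it is; origin at the middle of its underside
- oil_dropper: small amber dropper bottle, 28 mm across, 74 mm high; loose, to be left where it is; origin at the middle of its underside
- forceps: steel forceps lying flat, 125 mm long, 6 mm high; loose, to be left where it is; origin at the middle of its underside
- marker_pen: marker pen lying, 118 mm long, 14 mm thick; loose, to be left where it is; origin at the middle of its underside
- culture_flask: clear culture flask lying flat, 75 x 53 x 25 mm with a cap; loose, to be left where it is; origin at the middle of its underside
- timer: white bench timer, 50 x 70 x 18 mm; loose, to be left where it is; origin at the middle of its underside
Not all that is in view belongs to the job. Several things look just like the reagent_bottle: the one meant starts nearest to the robot's base.

How it is judged:
On the way, in this order (a step that is already met when the one before it is completed fails the run):
1. every carrier present stands upright in the spray tray, let go, and the slide box is out of it (x of carrier_a in the frame of tray_floor between -0.064 and 0.064 m and y of carrier_a in the frame of tray_floor between -0.12 and 0.12 m and z of each of carrier_a, carrier_b, carrier_c in the frame of tray_floor below 0.008 m and angle between each of carrier_a, carrier_b, carrier_c's own z axis and vertical below 0.12 rad and x of carrier_b in the frame of tray_floor between -0.064 and 0.064 m and y of carrier_b in the frame of tray_floor between -0.12 and 0.12 m and x of carrier_c in the frame of tray_floor between -0.064 and 0.064 m and y of carrier_c in the frame of tray_floor between -0.12 and 0.12 m and not (x of slide_box in the frame of tray_floor between -0.075 and 0.075 m and y of slide_box in the frame of tray_floor between -0.135 and 0.135 m and z of slide_box in the frame of tray_floor below 0.12 m) and contact force between each of carrier_a, carrier_b, carrier_c and the fingers below 0.1 N), for 0.2 s.
2. the spray cap is pressed fully down for a moment while every carrier stands in the tray (x of carrier_a in the frame of tray_floor between -0.064 and 0.064 m and y of carrier_a in the frame of tray_floor between -0.12 and 0.12 m and z of each of carrier_a, carrier_b, carrier_c in the frame of tray_floor below 0.008 m and angle between each of carrier_a, carrier_b, carrier_c's own z axis and vertical below 0.12 rad and x of carrier_b in the frame of tray_floor between -0.064 and 0.064 m and y of carrier_b in the frame of tray_floor between -0.12 and 0.12 m and x of carrier_c in the frame of tray_floor between -0.064 and 0.064 m and y of carrier_c in the frame of tray_floor between -0.12 and 0.12 m and not (x of slide_box in the frame of tray_floor between -0.075 and 0.075 m and y of slide_box in the frame of tray_floor between -0.135 and 0.135 m and z of slide_box in the frame of tray_floor below 0.12 m) and value of joint spray_cap above 0.008 m), for 0.15 s.
At the end, for the whole second after the job is handed in: every carrier hangs by its handle strap on the drip bar, swaying at most 0.1 m/s (strap middle within 40 mm of the bar's line, carrier within 0.3 rad of upright), slide box and amber bottle stand upright on the mat (centres inside its outline), and the spray cap is up (x of carrier_a_strap in the frame of bar_mid between -0.104 and 0.095 m and y of carrier_a_strap in the frame of bar_mid between -0.04 and 0.04 m and z of carrier_a_strap in the frame of bar_mid between -0.006 and 0.02 m and angle between each of carrier_a, carrier_b, carrier_c's own z axis and vertical below 0.3 rad and contact force between each of carrier_a, carrier_b, carrier_c and drip_stand above 0.2 N and linear speed of each of carrier_a, carrier_b, carrier_c below 0.1 m/s and x of carrier_b_strap in the frame of bar_mid between -0.104 and 0.095 m and y of carrier_b_strap in the frame of bar_mid between -0.04 and 0.04 m and z of carrier_b_strap in the frame of bar_mid between -0.006 and 0.02 m and x of carrier_c_strap in the frame of bar_mid between -0.104 and 0.095 m and y of carrier_c_strap in the frame of bar_mid between -0.04 and 0.04 m and z of carrier_c_strap in the frame of bar_mid between -0.006 and 0.02 m and x of slide_box in the frame of mat between -0.055 and 0.055 m and y of slide_box in the frame of mat between -0.095 and 0.095 m and z of slide_box in the frame of mat between -0.003 and 0.008 m and angle between each of slide_box, reagent_bottle's own z axis and vertical below 0.1 rad and contact force between each of slide_box, reagent_bottle and mat above 0.2 N and x of reagent_bottle in the frame of mat between -0.055 and 0.055 m and y of reagent_bottle in the frame of mat between -0.095 and 0.095 m and z of reagent_bottle in the frame of mat between -0.003 and 0.008 m and value of joint spray_cap below 0.002 m); the robot touches nothing.
It fails at once if the spray cap is pressed while the slide box is in or over the spray tray (value of joint spray_cap above 0.005 m and (x of slide_box in the frame of tray_floor between -0.075 and 0.075 m and y of slide_box in the frame of tray_floor between -0.135 and 0.135 m and z of slide_box in the frame of tray_floor below 0.12 m)).
It fails at once if the amber bottle is knocked over (tilted by more than 0.6 rad) (angle between reagent_bottle's own z axis and vertical above 0.6 rad).
It fails at once if petri dishes, dropper bottle, forceps, pen, flask or timer moved by more than 40 mm (distance of any of petri_dishes, oil_dropper, forceps, marker_pen, culture_flask, timer from where it was at the start of the episode above 0.04 m).
Of carrier_a, carrier_b, carrier_c only 2 to 3 are there at a start; the rules pass over those that are not, and their reading is None.
At some moment in a run one of slide_box, carrier_a, carrier_b, carrier_c may be knocked a few centimetres aside while the robot is not near it.
Once in a run the grip may slacken for a moment while it holds something.
It also fails if it takes over 210 s, if anything falls off the work surface, if the arm or the gripper's body presses on something with over 40 N, if the wrist force passes 120 N, or if a joint passes its speed limit or range.

## Robot

A 6-joint arm with a two-finger parallel gripper is mounted at the origin on the work surface. World frame = base frame: x ahead of the robot, y to its left, z up, the work surface at z = 0. Lengths are in m, angles in rad, forces in N, time in s.
With the tool pointing down it reaches from about 0.325 to 0.75 m from the base axis. Payload 7.6 kg.
Tool frame: the origin (TCP) lies between the finger pads; the fingertips stand robot.nose_length ahead of it and the grasp point (between the pads) lies 11 mm behind it (robot.nose_length is the distance from the TCP to the fingertips, in m); z points along the fingers, y is the line along which they close (so a half turn about z gives the same grasp; the last joint's range is limited). The gripper opens to 85 mm and grips with 20 to 120 N. Pads are 22 mm wide; open, the fingers measure 114 mm over their backs; the gripper's body (76 mm by 85 mm) begins 54 mm behind the grasp point. The pads swing forward as they close: fully open they stand 13 mm farther back than shut.
Start: joints at [1.039, 0.052, 1.401, -0, 1.689, -0.07], TCP at [0.234, 0.47, 0.239] pointing down, gripper open.
Joint ranges: [-2.9, 2.9], [-0.91, 2.17], [0.12, 2.37], [-1.06, 4.2], [0.26, 2.73], [-2.93, 2.93]. Speed limits (rad/s): [2.57, 2.57, 3.01, 3.14, 3.14, 3.14].

## Interface

Orientations are given as a 3x3 rotation matrix whose columns are the frame's x, y, z axes.
In Python, from workcell import robot gives the robot as it stands.
- The arm moves only by the tool servo_tool, never from a script. Its argument "plan" is one flat list of numbers, 5 for each row, row after row: the opening, from 0 (shut) to 1 (fully open), then the shift along the world's x, y, z in units of 0.4 m (1.0 is 0.4 m), then the turn about the world's z in units of pi/2 rad (1.0 is pi/2 rad). In form: [fingers, tx, ty, tz, twist, fingers, tx, ty, tz, twist, ...]. A call has 1 to 10 rows; each row is the pose to reach, as a shift and turn from the pose commanded when the call began; what a row does not reach only later rows make up. A row lasts 1/12 s, in which the tool goes at most 41.7 mm and 7.16 degrees, less where a joint would pass 70% of its speed; a pose out of reach is approached as far as the arm can. A call with a number of a shift or a turn outside -1 to 1 is refused whole. A call with a gripper value outside its range is refused whole. The fingers move at their own pace and stop on an object; "squeeze" is the grip in N (left out, the last holds). Time passes only in rows, so rows that repeat a pose let the fingers close. It gives the time, the measured TCP pose, the force, the opening and the grip force at its end, in the units of the state.
- robot.get_obs(): the state, without advancing time (a new reading comes with each control period).
- robot.camera(name): name is "scene" or "top" or "wrist"; returns a dict with "frame" (384x512x3 uint8, red, green, blue), "vfov" (degrees; the focal length in pixels is half the picture's height over the tangent of half this angle, whatever the lens; pixels are square), "cx", "cy" (the principal point, pixels), "cam_to_world" (4x4, takes a point from camera to world coordinates). Camera axes: x right, y down, z forward; pixel columns grow to the right and rows downward; lengths in m; the calibration is good to about 2 mm. The wrist camera is an equidistant fisheye: a pixel r from the principal point sees the ray r / f radians off the axis. A picture is of the moment at which its call begins. There is no depth.
- robot.sign_off(): hands the job in; it is judged then, once.
The state is a dict: "time": time; "joint_positions": joint angles; "joint_velocities": joint speeds; "joint_torque": joint torques, N m; "position": TCP position; "orientation": TCP orientation; "force": force on the tool from outside, world axes, zero at the start; "ft_torque": the same for the moment, N m; "width": finger opening in m; "grip_force": force on a finger pad.
Only numpy, scipy, OpenCV 4.12 (cv2) and the standard library are available. Lean on these libraries where they do the work, as an engineer would, in place of code of your own. Each camera call takes 0.05 s, during which the arm holds its last target. There are 200 camera calls.

## Working session

There is one attempt and no reset: what is moved stays moved. The work goes in short steps, Python scripts to look and compute and a tool call to move; the robot and the scene stay as the last step left them, time stands still between calls to the robot, and variables do not carry over. Pictures are saved under pics/ and viewed, at most 14 in all, crops included, and the job is handed in when it is done.

Besides the shell and the picture viewer there is one more tool, called by a JSON object that holds its "op" and its "data", one argument or row to a line. servo_tool: Moves the arm, as the interface text tells. Its arguments: {"type":"object","properties":{"plan":{"type":"array","items":{"type":"number","minimum":-1,"maximum":1}},"squeeze":{"type":"number"}},"required":["plan"]}

```bash
ls; mkdir -p pics; cat > h.py <<'E'
import numpy as np, cv2
from workcell import robot
def snap(n,fn,crop=None,scale=1):
    c=robot.camera(n); im=c["frame"][:,:,::-1]
    np.savez('cam_%s.npz'%n,K=[c["vfov"],c["cx"],c["cy"]],T=c["cam_to_world"],im=im)
    save(im,fn,crop,scale); return c
def save(im,fn,crop=None,scale=1):
    if crop: im=im[crop[1]:crop[3],crop[0]:crop[2]]
    cv2.imwrite('pics/'+fn,cv2.resize(im,None,fx=scale,fy=scale,interpolation=cv2.INTER_CUBIC))
def load(n): 
    d=np.load('cam_%s.npz'%n); return d['K'],d['T'],d['im']
def ray(n,u,v):
    K,T,im=load(n); f=im.shape[0]/2/np.tan(np.radians(K[0])/2)
    x,y=u-K[1],v-K[2]
    if n=='wrist':
        r=np.hypot(x,y);t=r/f; d=np.array([x/r*np.sin(t),y/r*np.sin(t),np.cos(t)]) if r>0 else np.array([0,0,1.])
    else: d=np.array([x/f,y/f,1])
    d=T[:3,:3]@d; return T[:3,3],d/np.linalg.norm(d)
def atz(n,u,v,z):
    o,d=ray(n,u,v); return (o+d*(z-o[2])/d[2]).round(4)
def proj(n,P):
    K,T,im=load(n); f=im.shape[0]/2/np.tan(np.radians(K[0])/2)
    p=T[:3,:3].T@(np.array(P)-T[:3,3])
    if n=='wrist':
        r=np.hypot(p[0],p[1]); t=np.arctan2(r,p[2]); return (K[1]+f*t*p[0]/r,K[2]+f*t*p[1]/r)
    return (K[1]+f*p[0]/p[2],K[2]+f*p[1]/p[2])
def tri(a,b):
    (o1,d1),(o2,d2)=ray(*a),ray(*b)
    A=np.stack([d1,-d2],1); s=np.linalg.lstsq(A,o2-o1,rcond=None)[0]
    p,q=o1+s[0]*d1,o2+s[1]*d2; return ((p+q)/2).round(4),np.linalg.norm(p-q).round(4)
E
python3 - <<'E'
from h import *
for n in ['top','scene']:
    c=snap(n,n+'0.png',None,1.56); print(n,c['vfov'],c['cx'],c['cy'],c['cam_to_world'].round(3).tolist())
print(robot.get_obs(),robot.nose_length)
E
```

```text
pics
top 57.131118647366506 251.32886051559987 186.36449789792385 [[0.008, -0.995, 0.103, 0.463], [-1.0, -0.006, 0.022, 0.068], [-0.021, -0.103, -0.994, 1.245], [0.0, 0.0, 0.0, 1.0]]
scene 55.94898799130651 251.3533742134569 191.60511808246272 [[-0.715, 0.6, -0.359, 0.927], [0.699, 0.608, -0.376, 0.477], [-0.008, -0.52, -0.854, 1.032], [0.0, 0.0, 0.0, 1.0]]
{'time': 0.1, 'joint_positions': array([ 1.03871046e+00,  5.28004630e-02,  1.40162465e+00,  1.52652623e-05,
        1.68860720e+00, -7.03047184e-02]), 'joint_velocities': array([-0.00067721,  0.0014554 , -0.00044978, -0.00077648,  0.00021755,
        0.00102622]), 'joint_torque': array([ 1.46925682e-03, -3.82581925e+01, -3.60985458e+01, -4.47078014e-05,
        4.80620991e-03, -2.12128043e-05]), 'position': array([0.23375676, 0.46979929, 0.23854194]), 'orientation': array([[-8.95261093e-01,  4.45541270e-01, -7.43449351e-04],
       [ 4.45541875e-01,  8.95260251e-01, -1.23293749e-03],
       [ 1.16256116e-04, -1.43503879e-03, -9.99998964e-01]]), 'force': array([ 0.38980425, -0.60367464, -0.474911  ]), 'ft_torque': array([ 0.05239025,  0.02793667, -0.00092616]), 'grip_force': 0.0, 'width': 0.08569222420918311} 0.008
```

View pics/top0.png

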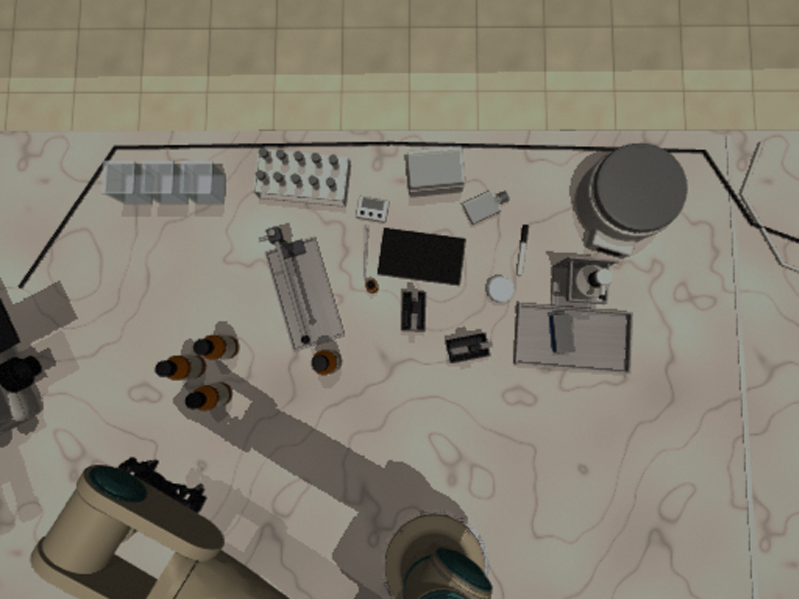

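View pics/scene0.png

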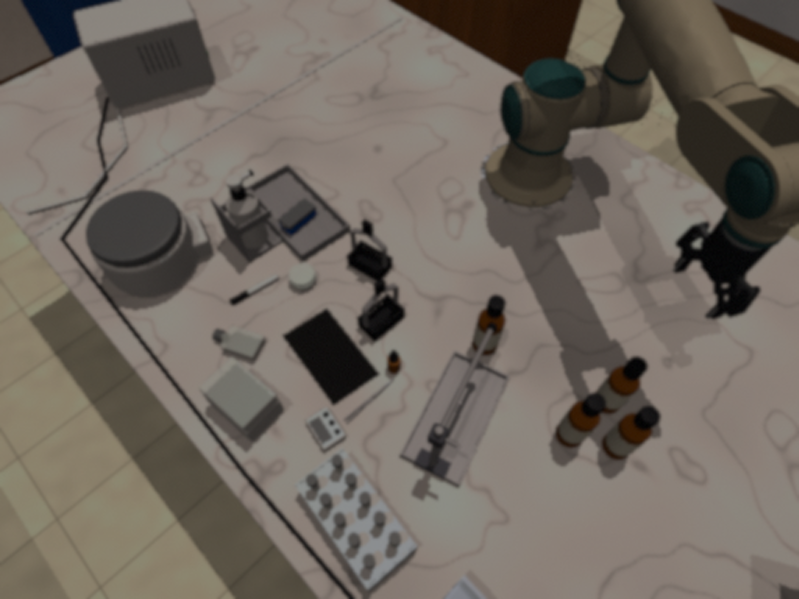

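The two pictures show two carriers (top, at 413,310 and 467,347) and the slide box in the tray at (562,332). Four amber bottles are visible: one at the ball end of the bar at (325,362) and three decoys at (210,347), (180,368) and (205,398). The bottle near the ball is the candidate. I'll take close crops next.

```bash
python3 - <<'E'
from h import *
save(load('top')[2],'top1.png',(160,130,420,260),3)
save(load('scene')[2],'scene1.png',(125,95,345,315),2.7)
E
```

```text
(no output)
```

View pics/top1.png

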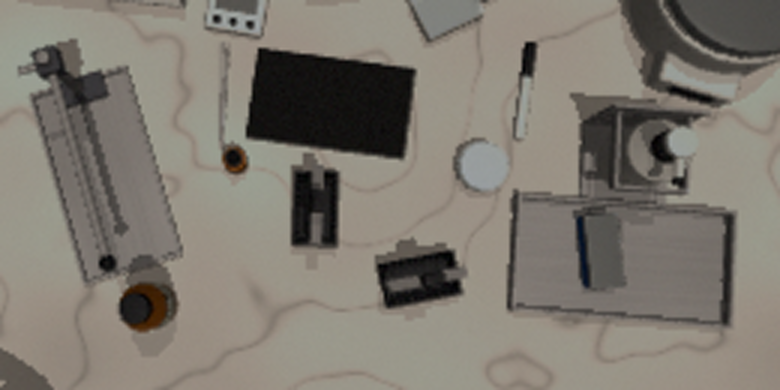

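View pics/scene1.png

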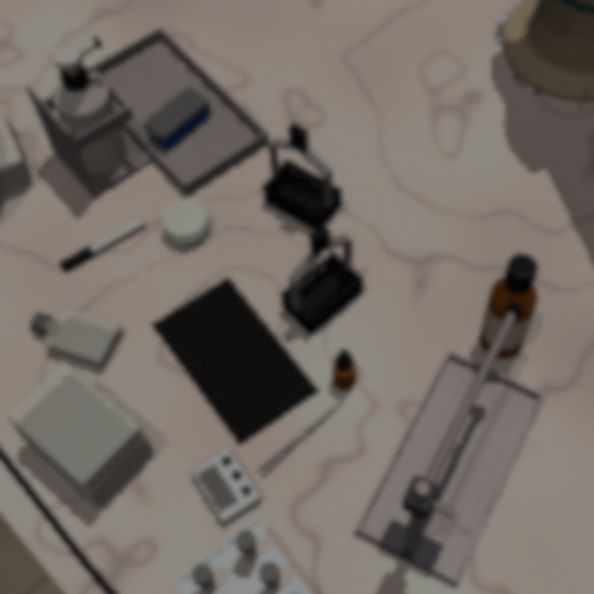

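```bash
cat >> h.py <<'E'
def T1(x,y): return 'top',160+(x+.5)/3-.5,130+(y+.5)/3-.5
def S1(x,y): return 'scene',125+(x+.5)/2.7-.5,95+(y+.5)/2.7-.5
def info(name,pts,z,L=None):
    P=np.array([atz(*T1(*p),z)[:2] for p in pts]); c=P.mean(0)
    e=np.linalg.norm(np.roll(P,-1,0)-P,axis=1)
    r=cv2.minAreaRect((P*1000).astype(np.float32))
    d0=P[1]-P[0]+P[2]-P[3]; d1=P[2]-P[1]+P[3]-P[0]
    print(name,c.round(4),'edges',(e*1000).round(),'dir01 %.1f dir12 %.1f'%tuple(np.degrees(np.arctan2(d[1],d[0])) for d in (d0,d1)))
E
python3 - <<'E'
from h import *
print('ball',atz(*T1(108,263),.17),tri(T1(108,263),S1(511,315)))
print('bar far',atz(*T1(57,82),.17))
info('driptray',[(32,97),(130,67),(184,255),(88,284)],.014)
print('bottle',atz(*T1(136,307),.17),tri(T1(136,307),S1(521,265)))
info('mat',[(258,48),(415,69),(404,158),(247,138)],.003)
info('c1',[(292,168),(339,168),(338,246),(292,246)],.036)
info('c2',[(377,258),(455,249),(463,292),(385,306)],.036)
info('tray',[(514,191),(736,211),(731,325),(508,310)],.024)
info('box',[(586,212),(622,212),(626,290),(590,288)],.037)
print('cap',atz(*T1(683,143),.194),tri(T1(683,143),S1(75,58)), tri(T1(683,143),S1(97,43)))
print('grip1',tri(T1(317,200),S1(319,232)),'grip2',tri(T1(432,280),S1(298,128)))
print('petri',atz(*T1(482,165),.028),'dropper',atz(*T1(235,158),.074),tri(T1(235,158),S1(345,355)))
print('fridge etc timer',atz(*T1(235,15),.018),'pen',atz(*T1(527,60),.014),atz(*T1(519,137),.014), 'flask',atz(*T1(445,20),.025))
print('rod top',atz(*T1(45,60),.199))
E
```

```text
ball [0.4782 0.261  0.17  ] (array([0.4806, 0.2602, 0.1587]), np.float64(0.0071))
bar far [0.6644 0.3184 0.17  ]
driptray [0.5834 0.2911] edges [121. 232. 116. 231.] dir01 -72.6 dir12 -162.4
bottle [0.4341 0.2315 0.17  ] (array([0.435 , 0.2304, 0.1687]), np.float64(0.0032))
mat [0.6717 0.03  ] edges [189. 107. 187. 109.] dir01 -97.3 dir12 173.2
c1 [0.5458 0.0486] edges [54. 89. 52. 89.] dir01 -89.7 dir12 179.8
c2 [ 0.4678 -0.0704] edges [89. 49. 90. 55.] dir01 -81.2 dir12 -170.3
tray [ 0.4893 -0.3021] edges [254. 130. 252. 136.] dir01 -94.1 dir12 175.8
box [ 0.4985 -0.2805] edges [41. 88. 40. 86.] dir01 -91.2 dir12 -178.5
cap [ 0.6009 -0.3137  0.194 ] (array([ 0.6004, -0.3152,  0.1859]), np.float64(0.0041)) (array([ 0.5883, -0.2942,  0.2205]), np.float64(0.0255))
grip1 (array([0.547 , 0.0467, 0.1508]), np.float64(0.0055)) grip2 (array([ 0.466 , -0.0719,  0.1529]), np.float64(0.0071))
petri [ 0.5959 -0.1435  0.028 ] dropper [0.5973 0.1388 0.074 ] (array([0.6   , 0.1385, 0.0602]), np.float64(0.0033))
fridge etc timer [0.7743 0.1442 0.018 ] pen [ 0.722  -0.2002  0.014 ] [ 0.6306 -0.1894  0.014 ] flask [ 0.7671 -0.1029  0.025 ]
rod top [0.6815 0.3245 0.199 ]
```

Chosen: the bottle at top1 (136,307) next to the ball. Its cap triangulates to (0.435, 0.231, 0.169), which is the 0.17 height expected and 0.16 m from bar_mid, and it is nearest to the base. The decoys are about 0.2 m further out. I'll move the bottle first.

{"op": "servo_tool", "data": {
  "plan": [0.7,0.502,-0.597,0,0.5,0.7,0.502,-0.597,0,0.5,0.7,0.502,-0.597,0,0.5,0.7,0.502,-0.597,0,0.5,0.7,0.502,-0.597,0,0.5,0.7,0.502,-0.597,0,0.5,0.7,0.502,-0.597,0,0.5,0.7,0.502,-0.597,0,0.5,0.7,0.502,-0.597,0,0.5,0.7,0.502,-0.597,0,0.5],
  "squeeze": 40
}}

```text
time: 0.93
position: [0.4362, 0.2286, 0.2387]
orientation: [[-0.95, -0.314, -0.001], [-0.314, 0.95, -0.001], [0.001, -0.001, -1.0]]
force: [0.5, 1.0, 0.5]
width: 0.0599
grip_force: 0.0
```

```bash
python3 - <<'E'
from h import *
c=snap('wrist','w0.png',None,1.3); print(c['vfov'],c['cx'],c['cy'],c['cam_to_world'].round(3).tolist())
o=robot.get_obs(); print(o['position'],o['orientation'].round(3).tolist(),o['width'],o['joint_positions'].round(2))
print(proj('wrist',(.4345,.231,.17)),proj('wrist',(.478,.26,.17)))
E
```

```text
65.70646984690485 252.81832343926143 187.52770326962784 [[-0.314, 0.909, 0.274, 0.368], [0.949, 0.301, 0.09, 0.206], [-0.001, 0.288, -0.958, 0.374], [0.0, 0.0, 0.0, 1.0]]
[0.43519812 0.23014755 0.23880522] [[-0.949, -0.315, -0.001], [-0.315, 0.949, -0.0], [0.001, 0.0, -1.0]] 0.05985512956849278 [ 0.41 -0.04  1.49  0.    1.69 -1.48]
(np.float64(256.10707935565625), np.float64(200.6023002991802)) (np.float64(273.3363241755454), np.float64(260.4635593691105))
```

View pics/w0.png

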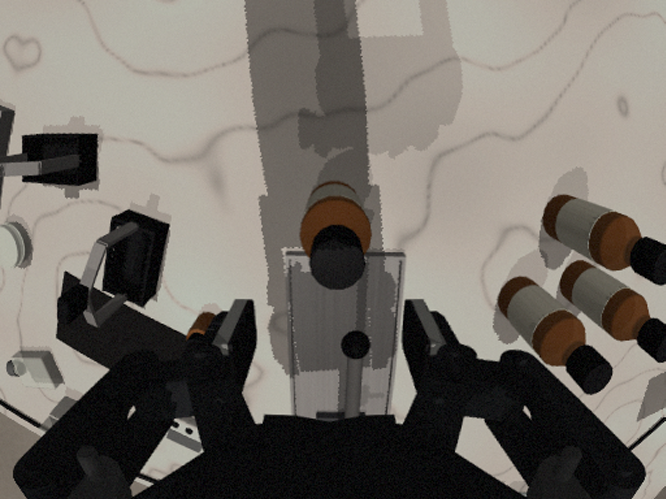

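The wrist view shows the amber cap at (337,257) between the fingers and the ball at (356,345). Both lie within 2–3 mm of prediction, so I'll descend and grip.

{"op": "servo_tool", "data": {
  "plan": [0.7,0,0,-0.12,0,0.7,0,0,-0.2,0,0.7,0,0,-0.23,0,0.7,0,0,-0.23,0,0,0,0,-0.23,0,0,0,0,-0.23,0,0,0,0,-0.23,0,0,0,0,-0.23,0,0,0,0,-0.23,0],
  "squeeze": 60
}}

```text
time: 1.73
position: [0.4359, 0.2322, 0.1504]
orientation: [[-0.948, -0.318, 0.005], [-0.318, 0.948, 0.003], [-0.005, 0.001, -1.0]]
force: [-1.7, 0.6, 5.8]
width: 0.0303
grip_force: 59.3
```

```bash
python3 - <<'E'
from h import *
print(atz('wrist',337/1.3,257/1.3,.17),atz('wrist',356/1.3,345/1.3,.17))
E
```

```text
[0.4317 0.2324 0.17  ] [0.4822 0.262  0.17  ]
```

{"op": "servo_tool", "data": {
  "plan": [0,0,0,0.1,0,0,0,0,0.2,0,0,0,0,0.275,0,0,0.1,-0.064,0.275,0,0,0.2,-0.128,0.275,0,0,0.3,-0.192,0.275,0,0,0.4,-0.257,0.275,0,0,0.5,-0.32,0.275,0,0,0.6075,-0.39,0.275,0,0,0.6075,-0.39,0.275,0]
}}

```text
time: 2.57
position: [0.6792, 0.0735, 0.2576]
orientation: [[-0.948, -0.317, 0.0], [-0.317, 0.948, -0.0], [-0.0, -0.0, -1.0]]
force: [0.8, 0.6, -2.1]
width: 0.0302
grip_force: 60.7
```

{"op": "servo_tool", "data": {
  "plan": [0,0,0,0,0,0,0,0,0,0,0,0,0,-0.08,0,0,0,0,-0.16,0,0,0,0,-0.22,0,0,0,0,-0.25,0,0,0,0,-0.26,0,0,0,0,-0.265,0,0,0,0,-0.265,0]
}}

```text
time: 3.32
position: [0.678, 0.0758, 0.1533]
orientation: [[-0.948, -0.319, 0.003], [-0.319, 0.948, 0.0], [-0.003, -0.001, -1.0]]
force: [0.3, 0.9, -1.9]
width: 0.0306
grip_force: 62.2
```

```bash
python3 - <<'E'
from h import *
snap('scene','s2.png',(125,95,345,315),2.7)
snap('top','t2.png')
o=robot.get_obs(); print(o['position'],o['force'],o['width'],o['grip_force'])
E
```

```text
[0.67817282 0.07546738 0.15311897] [ 0.23760187 -0.45080179 -1.90819696] 0.030519127024132002 62.18929409980774
```

View pics/s2.png

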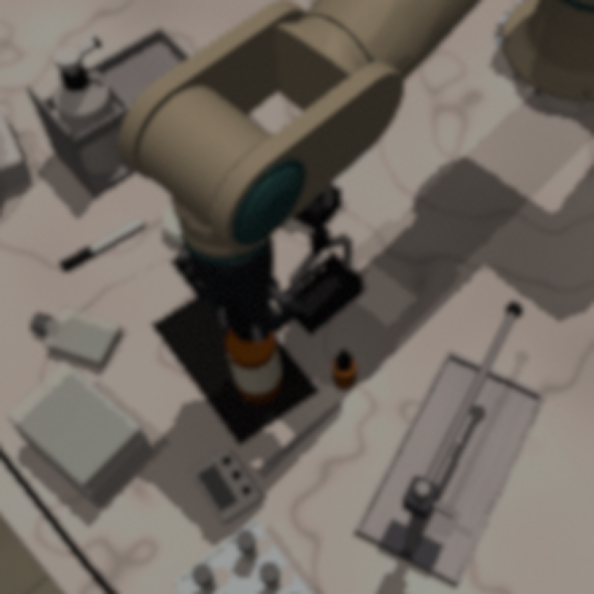

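The bottle is upright over the mat in the scene crop at (255,370), still hanging by 1–2 mm judging by the force. I'll lower it, release and retreat upward.

{"op": "servo_tool", "data": {
  "plan": [0,0,0,-0.006,0,0,0,0,-0.008,0,0,0,0,-0.008,0,0.7,0,0,-0.008,0,0.7,0,0,-0.008,0,0.7,0,0,-0.008,0,0.7,0,0,0.06,0,0.7,0,0,0.15,0,0.7,0,0,0.15,0]
}}

```text
time: 4.17
position: [0.6797, 0.0753, 0.2199]
orientation: [[-0.948, -0.318, 0.012], [-0.318, 0.948, 0.001], [-0.011, -0.003, -1.0]]
force: [0.6, 0.2, 1.5]
width: 0.0602
grip_force: 0.0
```

```bash
python3 - <<'E'
from h import *
o=robot.get_obs(); print(o['position'],o['force'],o['width'],o['joint_positions'].round(2))
E
```

```text
[0.67973831 0.07532416 0.21986742] [0.63396294 0.18320955 1.49910435] 0.0602087670867327 [ 0.06  0.51  0.89  0.    1.73 -1.84]
```

{"op": "servo_tool", "data": {
  "plan": [0.8,-0.479,-0.89,0,-0.19,0.8,-0.479,-0.89,0,-0.19,0.8,-0.479,-0.89,0,-0.19,0.8,-0.479,-0.89,0,-0.19,0.8,-0.479,-0.89,0,-0.19,0.8,-0.479,-0.89,0,-0.19,0.8,-0.479,-0.89,0,-0.19,0.8,-0.479,-0.89,0,-0.19,0.8,-0.479,-0.89,0,-0.19,0.8,-0.479,-0.89,0,-0.19]
}}

```text
time: 5.0
position: [0.4843, -0.2836, 0.2116]
orientation: [[-1.0, -0.023, 0.0], [-0.023, 1.0, -0.001], [-0.0, -0.001, -1.0]]
force: [0.3, -0.1, 0.0]
width: 0.0687
grip_force: 0.0
```

{"op": "servo_tool", "data": {
  "plan": [0.8,0,0,0,0,0.8,0,0,0,0,0.8,0,0,0,0]
}}

```text
time: 5.25
position: [0.4863, -0.2805, 0.2114]
orientation: [[-1.0, -0.025, 0.0], [-0.025, 1.0, 0.0], [-0.0, 0.0, -1.0]]
force: [0.2, 0.1, -0.1]
width: 0.0685
grip_force: 0.0
```

```bash
python3 - <<'E'
from h import *
c=snap('wrist','w1.png',None,1.3)
o=robot.get_obs(); print(o['position'],o['orientation'].round(3).tolist(),o['width'],o['joint_positions'].round(2))
E
```

```text
[ 0.48661105 -0.28001937  0.21134698] [[-1.0, -0.026, 0.0], [-0.026, 1.0, 0.0], [-0.0, 0.0, -1.0]] 0.06829393559005802 [-0.59  0.16  1.34  0.    1.64 -2.19]
```

View pics/w1.png

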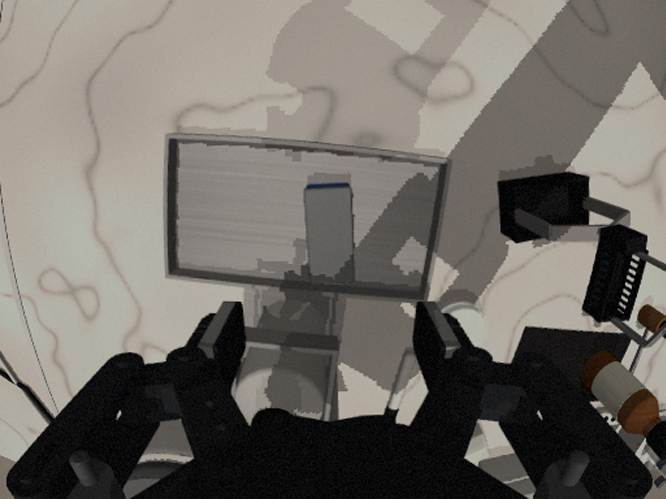

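The wrist view shows the box in the tray with its near corners at (305,187) and (351,187), sides running down to (308,274) and (354,280).

```bash
python3 - <<'E'
from h import *
for p in [(305,187),(351,187),(308,274),(354,280)]: print('box',atz('wrist',p[0]/1.3,p[1]/1.3,.037))
for p in [(167,135),(448,160),(428,298),(170,275)]: print('tray',atz('wrist',p[0]/1.3,p[1]/1.3,.024))
E
```

```text
box [ 0.46   -0.2994  0.037 ]
box [ 0.459  -0.2623  0.037 ]
box [ 0.535  -0.2961  0.037 ]
box [ 0.5395 -0.2563  0.037 ]
tray [ 0.4158 -0.4225  0.024 ]
tray [ 0.4337 -0.1786  0.024 ]
tray [ 0.5621 -0.1844  0.024 ]
tray [ 0.5461 -0.429   0.024 ]
```

{"op": "servo_tool", "data": {
  "plan": [0.8,0,0,-0.1,0.02,0.8,0,0,-0.2,0.02,0.8,0,0,-0.3,0.02,0.8,0,0,-0.4,0.02,0.8,0,0,-0.46,0.02,0.8,0,0,-0.483,0.02,0,0,0,-0.483,0.02,0,0,0,-0.483,0.02,0,0,0,-0.483,0.02,0,0,0,-0.483,0.02],
  "squeeze": 50
}}

```text
time: 6.13
position: [0.4875, -0.2814, 0.0207]
orientation: [[-0.998, -0.057, 0.004], [-0.057, 0.998, -0.002], [-0.003, -0.003, -1.0]]
force: [-0.6, -0.6, -1.0]
width: 0.0382
grip_force: 50.0
```

{"op": "servo_tool", "data": {
  "plan": [0,0,0,0,0,0,0,0,0.05,0,0,0,0,0.1,0,0,0,0,0.15,0]
}}

```text
time: 6.47
position: [0.486, -0.2808, 0.0794]
orientation: [[-0.998, -0.056, 0.0], [-0.056, 0.998, -0.0], [-0.0, -0.0, -1.0]]
force: [0.7, 0.6, -0.4]
width: 0.0383
grip_force: 50.4
```

{"op": "servo_tool", "data": {
  "plan": [0,0,0.1,0.05,0,0,0,0.2,0.05,0,0,0.07,0.277,0.05,0,0,0.14,0.352,0.05,0,0,0.21,0.43,0.05,0,0,0.28,0.504,0.05,0,0,0.35,0.58,0.05,0,0,0.4225,0.66,0.05,0,0,0.4225,0.66,0,0,0,0.4225,0.66,-0.1,0]
}}

```text
time: 7.3
position: [0.6602, -0.0146, 0.0442]
orientation: [[-0.998, -0.06, 0.013], [-0.06, 0.998, -0.001], [-0.013, -0.002, -1.0]]
force: [1.2, -1.1, -1.0]
width: 0.0378
grip_force: 55.0
```

{"op": "servo_tool", "data": {
  "plan": [0,0,0,-0.04,0,0,0,0,-0.053,0,0,0,0,-0.056,0,0,0,0,-0.056,0]
}}

```text
time: 7.63
position: [0.6557, -0.0166, 0.0173]
orientation: [[-0.998, -0.057, 0.002], [-0.057, 0.998, 0.0], [-0.002, 0.0, -1.0]]
force: [-1.4, 1.8, 4.4]
width: 0.0377
grip_force: 59.4
```

{"op": "servo_tool", "data": {
  "plan": [0.65,0,0,0,0,0.65,0,0,0,0,0.65,0,0,0,0,0.65,0,0,0.1,0,0.65,0,0,0.2,0,0.65,0,0,0.3,0,0.65,0,0,0.4,0,0.65,0,0,0.5,0,0.65,0,0,0.55,0]
}}

```text
time: 8.38
position: [0.656, -0.017, 0.2425]
orientation: [[-0.998, -0.056, 0.008], [-0.056, 0.998, -0.001], [-0.008, -0.001, -1.0]]
force: [0.6, -0.7, 0.9]
width: 0.0558
grip_force: 0.0
```

{"op": "servo_tool", "data": {
  "plan": [0.5,-0.4725,-0.1375,0,-0.93,0.5,-0.4725,-0.1375,0,-0.93,0.5,-0.4725,-0.1375,0,-0.93,0.5,-0.4725,-0.1375,0,-0.93,0.5,-0.4725,-0.1375,0,-0.93,0.5,-0.4725,-0.1375,0,-0.93,0.5,-0.4725,-0.1375,0,-0.93,0.5,-0.4725,-0.1375,0,-0.93,0.5,-0.4725,-0.1375,0,-0.93,0.5,-0.4725,-0.1375,0,-0.93]
}}

```text
time: 9.22
position: [0.466, -0.0719, 0.2359]
orientation: [[-0.362, 0.932, 0.001], [0.932, 0.362, -0.0], [-0.0, 0.0, -1.0]]
force: [-0.1, 0.7, -0.3]
width: 0.0427
grip_force: 0.0
```

{"op": "servo_tool", "data": {
  "plan": [0.5,0,0,0,-0.13,0.5,0,0,0,-0.13,0.5,0,0,0,-0.13,0.5,0,0,0,-0.13]
}}

```text
time: 9.55
position: [0.4661, -0.0718, 0.2358]
orientation: [[-0.175, 0.985, 0.0], [0.985, 0.175, -0.0], [-0.0, 0.0, -1.0]]
force: [-0.2, -0.8, 0.3]
width: 0.0429
grip_force: 0.0
```

```bash
python3 - <<'E'
from h import *
c=snap('wrist','w2.png',None,1.3)
o=robot.get_obs(); print(o['time'],o['position'],o['orientation'].round(3).tolist(),o['width'],o['joint_positions'].round(2))
for z in (.152,.119): print(proj('wrist',(.4665,-.0713,z)))
E
```

```text
9.6 [ 0.4660809  -0.07179656  0.2357778 ] [[-0.175, 0.985, 0.0], [0.985, 0.175, -0.0], [-0.0, 0.0, -1.0]] 0.04255753538825494 [-0.23 -0.1   1.56  0.    1.68 -0.41]
(np.float64(251.85959353920387), np.float64(196.9269585407882))
(np.float64(251.92630392825484), np.float64(185.0431349407559))
```

View pics/w2.png

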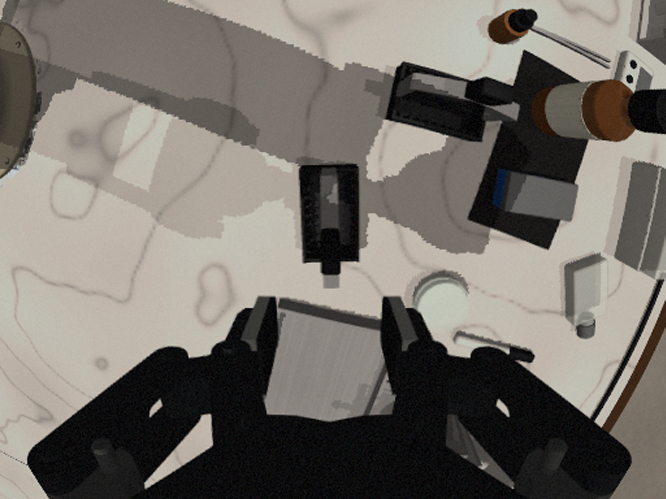

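The wrist view shows carrier 2's grip at about (331,252) centred between the fingers. The box and bottle stand on the mat. I'll grip, lift and carry to the tray's far spot.

{"op": "servo_tool", "data": {
  "plan": [0.5,0,0,-0.1,0,0.5,0,0,-0.18,0,0.5,0,0,-0.24,0,0.5,0,0,-0.255,0,0,0,0,-0.255,0,0,0,0,-0.255,0,0,0,0,-0.255,0,0,0,0,-0.255,0,0,0,0,-0.2,0,0,0,0,-0.1,0],
  "squeeze": 60
}}

```text
time: 10.43
position: [0.4641, -0.0713, 0.193]
orientation: [[-0.173, 0.985, -0.008], [0.985, 0.173, 0.002], [0.003, -0.007, -1.0]]
force: [0.3, -0.9, -1.1]
width: 0.0109
grip_force: 60.5
```

{"op": "servo_tool", "data": {
  "plan": [0,0,-0.1,0.02,0.08,0,0,-0.2,0.02,0.16,0,0,-0.3,0.02,0.24,0,0,-0.4,0.02,0.32,0,0,-0.5,0.02,0.4,0,0,-0.6,0.02,0.48,0,0.0275,-0.726,0.02,0.56,0,0.0275,-0.726,0.02,0.64,0,0.0275,-0.726,0.02,0.72,0,0.0275,-0.726,0.02,0.8]
}}

```text
time: 11.27
position: [0.4769, -0.3638, 0.204]
orientation: [[-0.98, 0.201, 0.0], [0.201, 0.98, -0.0], [-0.0, -0.0, -1.0]]
force: [0.2, 1.0, -0.7]
width: 0.0106
grip_force: 60.5
```

{"op": "servo_tool", "data": {
  "plan": [0,0,0,0,0.042,0,0,0,0,0.042,0,0,0,0,0.042]
}}

```text
time: 11.52
position: [0.4773, -0.3623, 0.2044]
orientation: [[-0.99, 0.142, 0.001], [0.142, 0.99, -0.001], [-0.001, -0.0, -1.0]]
force: [0.9, 0.2, -1.0]
width: 0.0105
grip_force: 60.5
```

```bash
python3 - <<'E'
from h import *
o=robot.get_obs(); print(o['time'],o['position'],o['orientation'].round(3).tolist(),o['width'],o['grip_force'],o['force'])
c=snap('wrist','w3.png',None,1.3);
E
```

```text
11.5167 [ 0.47727573 -0.36227311  0.20440593] [[-0.99, 0.142, 0.001], [0.142, 0.99, -0.001], [-0.001, -0.0, -1.0]] 0.01045991811620852 60.5224871635437 [ 0.90187855  0.2407944  -0.9743128 ]
```

View pics/w3.png

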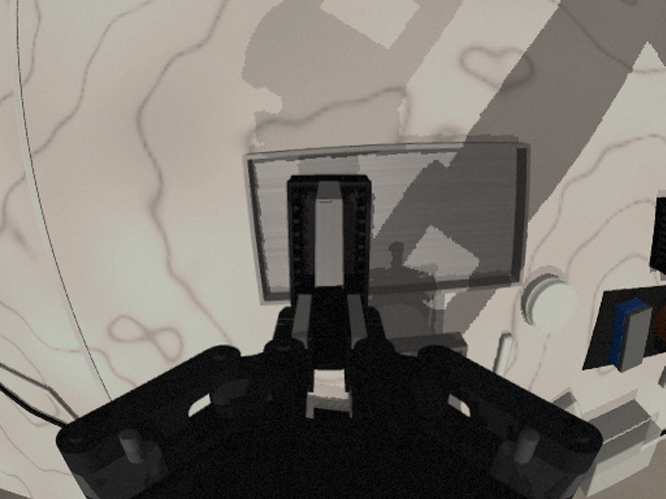

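Carrier hangs straight from the grip (body at 290–370, 180–300), inside the tray outline at its far (−y) end. It needs 4° more turn, then I'll lower it.

{"op": "servo_tool", "data": {
  "plan": [0,0,0,-0.06,0.045,0,0,0,-0.11,0.045,0,0,0,-0.14,0.045,0,0,0,-0.155,0.045,0,0,0,-0.165,0.045,0,0,0,-0.17,0.045,0,0,0,-0.17,0.045]
}}

```text
time: 12.15
position: [0.478, -0.363, 0.1401]
orientation: [[-0.997, 0.071, 0.004], [0.071, 0.997, -0.004], [-0.004, -0.003, -1.0]]
force: [-4.1, 1.2, 13.1]
width: 0.0106
grip_force: 62.6
```

{"op": "servo_tool", "data": {
  "plan": [0.35,0,0,0,0,0.35,0,0,0,0,0.35,0,0,0.005,0,0.35,0,0,0.1,0,0.35,0,0,0.2,0,0.35,0,0,0.25,0,0.35,0,0.1,0.25,0,0.35,0,0.2,0.25,0]
}}

```text
time: 12.82
position: [0.4773, -0.2828, 0.2374]
orientation: [[-0.997, 0.073, 0.003], [0.073, 0.997, -0.002], [-0.003, -0.002, -1.0]]
force: [0.3, 0.3, -0.2]
width: 0.0299
grip_force: 0.0
```

{"op": "servo_tool", "data": {
  "plan": [0.5,0.17,0.83,0,0.045,0.5,0.17,0.83,0,0.045,0.5,0.17,0.83,0,0.045,0.5,0.17,0.83,0,0.045,0.5,0.17,0.83,0,0.045,0.5,0.17,0.83,0,0.045,0.5,0.17,0.83,0,0.045,0.5,0.17,0.83,0,0.045,0.5,0.17,0.83,0,0.045,0.5,0.17,0.83,0,0.045]
}}

```text
time: 13.65
position: [0.5452, 0.0523, 0.2356]
orientation: [[-1.0, -0.005, -0.0], [-0.005, 1.0, 0.0], [0.0, 0.0, -1.0]]
force: [0.1, -0.4, 0.8]
width: 0.043
grip_force: 0.0
```

```bash
python3 - <<'E'
from h import *
c=snap('wrist','w4.png',None,1.3)
o=robot.get_obs(); print(o['time'],o['position'],o['orientation'].round(3).tolist(),o['width'],o['joint_positions'].round(2))
for z in (.152,.119): print(np.array(proj('wrist',(.5463,.048,z)))*1.3)
E
```

```text
13.7 [0.5450742  0.05047826 0.23557302] [[-1.0, -0.003, -0.0], [-0.003, 1.0, -0.0], [0.0, -0.0, -1.0]] 0.04285774772035504 [ 0.03  0.12  1.34 -0.    1.69 -1.55]
[320.06609652 255.92356803]
[321.06789775 240.44364986]
```

View pics/w4.png

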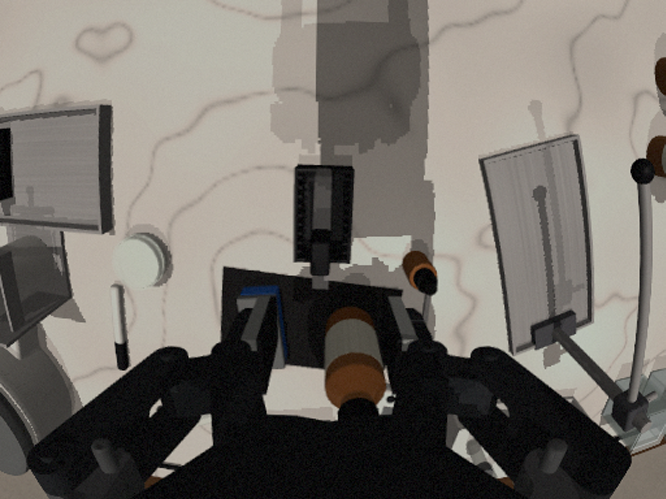

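Carrier 1's grip is at (320,252), exactly as predicted, and the box and bottle are both on the mat. I'll grip it and carry it to the tray.

{"op": "servo_tool", "data": {
  "plan": [0.5,0,0,-0.1,0,0.5,0,0,-0.18,0,0.5,0,0,-0.24,0,0.5,0,0,-0.255,0,0,0,0,-0.255,0,0,0,0,-0.255,0,0,0,0,-0.255,0,0,0,0,-0.255,0,0,0,0,-0.2,0,0,0,0,-0.1,0]
}}

```text
time: 14.53
position: [0.5431, 0.0497, 0.1925]
orientation: [[-1.0, -0.001, -0.008], [-0.001, 1.0, -0.0], [0.008, -0.0, -1.0]]
force: [1.3, -0.3, -2.0]
width: 0.0106
grip_force: 61.7
```

{"op": "servo_tool", "data": {
  "plan": [0,0,0,0,0,0,-0.025,-0.1,0.02,-0.02,0,-0.05,-0.2,0.02,-0.04,0,-0.075,-0.3,0.02,-0.05,0,-0.1,-0.4,0.02,-0.05,0,-0.125,-0.5,0.02,-0.05,0,-0.149,-0.6,0.02,-0.05,0,-0.149,-0.69,0.02,-0.05,0,-0.149,-0.727,0.02,-0.05,0,-0.149,-0.727,0.02,-0.05]
}}

```text
time: 15.37
position: [0.4852, -0.2441, 0.2045]
orientation: [[-0.997, 0.082, 0.001], [0.082, 0.997, -0.001], [-0.001, -0.001, -1.0]]
force: [0.5, 0.1, -1.1]
width: 0.0104
grip_force: 61.5
```

```bash
python3 - <<'E'
from h import *
o=robot.get_obs(); print(o['time'],o['position'],o['orientation'].round(3).tolist(),o['width'],o['grip_force'],o['force'])
E
```

```text
15.3667 [ 0.4851945  -0.24410945  0.20454349] [[-0.997, 0.082, 0.001], [0.082, 0.997, -0.001], [-0.001, -0.001, -1.0]] 0.01042357915887538 61.532474756240845 [ 0.46633033  0.13909621 -1.09732802]
```

{"op": "servo_tool", "data": {
  "plan": [0,0,0,-0.06,0,0,0,0,-0.11,0,0,0,0,-0.14,0,0,0,0,-0.155,0,0,0,0,-0.165,0,0,0,0,-0.169,0,0,0,0,-0.169,0]
}}

```text
time: 15.95
position: [0.4872, -0.241, 0.1399]
orientation: [[-0.997, 0.076, 0.005], [0.076, 0.997, -0.003], [-0.005, -0.002, -1.0]]
force: [-1.6, -0.6, 9.6]
width: 0.0105
grip_force: 63.0
```

{"op": "servo_tool", "data": {
  "plan": [0.35,0,0,0,0,0.35,0,0,0,0,0.35,0,0,0.005,0,0.35,0,0,0.1,0,0.35,0,0,0.2,0,0.35,0,0,0.3,0,0.35,0,0,0.3,0]
}}

```text
time: 16.53
position: [0.4876, -0.2419, 0.2661]
orientation: [[-0.997, 0.077, 0.013], [0.077, 0.997, -0.007], [-0.013, -0.006, -1.0]]
force: [-0.8, -0.5, 1.6]
width: 0.0301
grip_force: 0.0
```

```bash
python3 - <<'E'
from h import *
c=snap('wrist','w5.png',None,1.3)
o=robot.get_obs(); print(o['time'],o['position'],o['orientation'].round(3).tolist(),o['width'],o['joint_positions'].round(2))
for P in [(.601,-.312,.194),(.559,-.309,.186),(.4856,-.2426,.156),(.477,-.3622,.156)]: print(np.array(proj('wrist',P))*1.3)
E
```

```text
16.5833 [ 0.48704108 -0.24161161  0.26189787] [[-0.997, 0.077, 0.009], [0.077, 0.997, -0.005], [-0.009, -0.004, -1.0]] 0.029996380287292814 [-0.53  0.09  1.31  0.    1.73 -2.02]
[242.93616567 412.67551104]
[237.84064443 359.64858642]
[327.09995592 236.60325101]
[157.88089925 237.58073791]
```

View pics/w5.png

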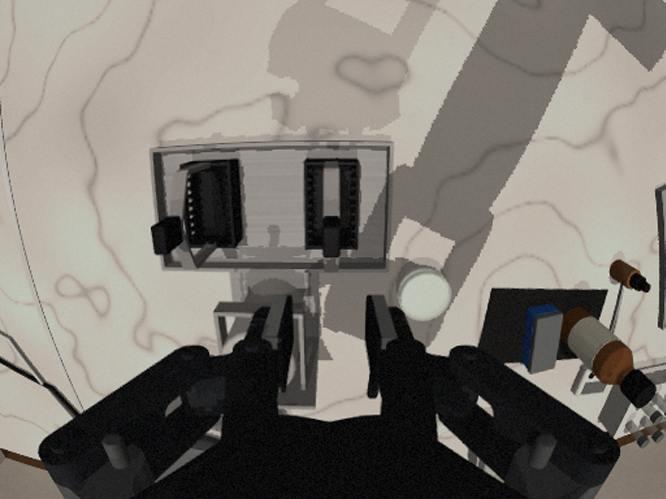

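Both carriers stand in the tray (bodies at about (215,205) and (331,205)), with grips near the predicted spots. Next I'll shut the gripper and go over the cap.

{"op": "servo_tool", "data": {
  "plan": [0,0.08,-0.05,0,0,0,0.16,-0.1,0,0,0,0.24,-0.147,0,0,0,0.285,-0.175,0,0,0,0.285,-0.175,0,0,0,0.285,-0.175,-0.05,0,0,0.285,-0.175,-0.1,0,0,0.285,-0.175,-0.12,0,0,0.285,-0.175,-0.135,0,0,0.285,-0.175,-0.135,0]
}}

```text
time: 17.42
position: [0.5988, -0.3104, 0.2012]
orientation: [[-0.997, 0.077, -0.002], [0.077, 0.997, 0.001], [0.002, 0.001, -1.0]]
force: [-1.7, -0.1, 2.8]
width: 0.0003
grip_force: 1.1
```

```bash
python3 - <<'E'
from h import *
snap('top','t3.png',(300,130,420,260),4.5)
o=robot.get_obs(); print(o['time'],o['position'],o['force'],o['width'])
E
```

```text
17.4667 [ 0.59929983 -0.31071731  0.20270901] [-0.34845028 -0.78673091 -0.03307674] -0.00016189311075999834
```

{"op": "servo_tool", "data": {
  "plan": [0,0,0,-0.008,0,0,0,0,-0.015,0,0,0,0,-0.015,0]
}}

```text
time: 17.72
position: [0.5999, -0.3111, 0.1972]
orientation: [[-0.997, 0.077, 0.002], [0.077, 0.997, -0.001], [-0.002, -0.001, -1.0]]
force: [1.1, 0.1, 3.8]
width: 0.0001
grip_force: 2.3
```

{"op": "servo_tool", "data": {
  "plan": [0,0,0,-0.007,0,0,0,0,-0.013,0,0,0,0,-0.017,0,0,0,0,-0.017,0,0,0,0,-0.017,0,0,0,0,-0.017,0]
}}

```text
time: 18.22
position: [0.6, -0.3112, 0.192]
orientation: [[-0.997, 0.077, 0.003], [0.077, 0.997, -0.002], [-0.003, -0.001, -1.0]]
force: [-2.5, 1.9, 9.2]
width: -0.0
grip_force: 4.7
```

{"op": "servo_tool", "data": {
  "plan": [0,0,0,-0.006,0,0,0,0,-0.006,0,0,0,0,-0.006,0,0,0,0,-0.006,0]
}}

```text
time: 18.55
position: [0.6, -0.3112, 0.1919]
orientation: [[-0.997, 0.077, 0.005], [0.077, 0.997, -0.003], [-0.005, -0.002, -1.0]]
force: [-5.0, 3.2, 16.5]
width: -0.0002
grip_force: 8.7
```

{"op": "servo_tool", "data": {
  "plan": [0,0,0,0.04,0,0,0,0,0.1,0,0,0,0,0.17,0,0,0,0,0.17,0]
}}

```text
time: 18.88
position: [0.6006, -0.3117, 0.2621]
orientation: [[-0.997, 0.077, 0.009], [0.077, 0.997, -0.005], [-0.009, -0.004, -1.0]]
force: [0.8, -0.8, 1.5]
width: -0.0001
grip_force: 0.0
```

{"op": "servo_tool", "data": {
  "plan": [0.35,-0.1,0.06,0,0,0.35,-0.2,0.12,0,0,0.35,-0.284,0.175,0,0,0.35,-0.284,0.175,0,0,0.35,-0.284,0.175,0,0,0.35,-0.284,0.175,0,0,0.35,-0.284,0.175,0,0]
}}

```text
time: 19.47
position: [0.4866, -0.2415, 0.2553]
orientation: [[-0.997, 0.077, 0.001], [0.077, 0.997, -0.001], [-0.001, -0.0, -1.0]]
force: [-0.1, 0.2, 0.6]
width: 0.0297
grip_force: 0.0
```

```bash
python3 - <<'E'
from h import *
c=snap('wrist','w6.png',None,1.3)
a,b=cv2.imread('pics/w5.png',0),cv2.imread('pics/w6.png',0)
m=lambda i:cv2.GaussianBlur(i,(5,5),0)[100:290,130:640]
s,r=cv2.phaseCorrelate(m(a).astype(np.float64),m(b).astype(np.float64)); print('shift',s,r)
d=cv2.absdiff(m(a),m(b)); ys,xs=np.where(d>45); print(len(xs),(xs.min()+130,xs.max()+130,ys.min()+100,ys.max()+100) if len(xs) else '')
# dark blob boxes
for i in (a,b):
    n,l,st,ce=cv2.connectedComponentsWithStats((m(i)<32).astype(np.uint8))
    print([(st[k][:5]+[130,100,0,0,0]).tolist() for k in range(1,n) if st[k][4]>400])
o=robot.get_obs(); print(o['time'],o['position'],o['orientation'].round(3)[:,1].tolist(),o['width'])
E
```

```text
shift (-0.3823216004394112, -0.63408477486891) -0.08962317947975877
8844 (np.int64(143), np.int64(639), np.int64(100), np.int64(289))
[[185, 160, 57, 87, 4145], [306, 164, 51, 92, 2884], [152, 217, 31, 38, 864]]
[[179, 165, 59, 89, 4343], [303, 169, 53, 97, 2991], [145, 224, 31, 40, 944]]
19.5167 [ 0.48668266 -0.24155714  0.25501626] [0.078, 0.997, -0.0] 0.029884125271140528
```

Nothing has been knocked: the dark blobs match up to the 7 mm lower camera. I'll grip carrier 1.

{"op": "servo_tool", "data": {
  "plan": [0.35,0,0,-0.1,0,0.35,0,0,-0.2,0,0.35,0,0,-0.26,0,0.35,0,0,-0.29,0,0.35,0,0,-0.29,0,0,0,0,-0.29,0,0,0,0,-0.29,0,0,0,0,-0.29,0,0,0,0,-0.2,0,0,0,0,-0.1,0],
  "squeeze": 60
}}

```text
time: 20.35
position: [0.4849, -0.2404, 0.2141]
orientation: [[-0.997, 0.077, -0.004], [0.077, 0.997, 0.003], [0.005, 0.002, -1.0]]
force: [1.4, -0.5, 0.8]
width: 0.0105
grip_force: 60.5
```

{"op": "servo_tool", "data": {
  "plan": [0,0,0,0,0,0,-0.03,0.1,0,-0.07,0,-0.05,0.2,0,-0.14,0,-0.08,0.3,0,-0.21,0,-0.1,0.4,0,-0.28,0,-0.12,0.5,0,-0.35,0,-0.13,0.6,0,-0.42,0,-0.15,0.7,0,-0.49,0,-0.16,0.8,0,-0.56,0,-0.16,0.9,0,-0.63]
}}

```text
time: 21.18
position: [0.423, 0.0964, 0.2167]
orientation: [[-0.508, 0.861, 0.004], [0.861, 0.508, 0.001], [-0.001, 0.003, -1.0]]
force: [0.6, -0.3, -1.2]
width: 0.0107
grip_force: 60.5
```

```bash
python3 - <<'E'
from h import *
o=robot.get_obs(); p=o['position']; y=o['orientation'][:,1]; print(o['time'],p,np.degrees(np.arctan2(y[1],y[0])),o['width'],o['grip_force'],o['force'],o['joint_positions'].round(2))
print('to P0',(np.array([.4219,.2419,.215])-p)/.4)
E
```

```text
21.1833 [0.42304191 0.09642652 0.21667695] 30.54604005617741 0.010740222302234127 60.47066688537598 [ 0.5802982  -0.34411379 -1.19777281] [ 0.14 -0.21  1.69 -0.    1.65 -0.39]
to P0 [-0.00285478  0.36368369 -0.00419238]
```

{"op": "servo_tool", "data": {
  "plan": [0,0,0.1,0,-0.06,0,0,0.2,0,-0.12,0,0,0.3,0,-0.13,0,0,0.34,0,-0.13,0,0,0.34,0,-0.13,0,0,0.34,0,-0.13]
}}

```text
time: 21.68
position: [0.4234, 0.2314, 0.2159]
orientation: [[-0.33, 0.944, 0.002], [0.944, 0.33, 0.0], [-0.0, 0.002, -1.0]]
force: [0.3, -0.0, -1.7]
width: 0.0109
grip_force: 60.5
```

```bash
python3 - <<'E'
from h import *
o=robot.get_obs(); p=o['position']; y=o['orientation'][:,1]; print(o['time'],p,np.degrees(np.arctan2(y[1],y[0])),o['width'],o['grip_force'],o['force'])
print('to P0',(np.array([.4219,.2419,.215])-p)/.4)
c=snap('scene','s3.png',(190,130,340,260),4)
E
```

```text
21.6833 [0.42341694 0.23142327 0.21589216] 19.251774259774734 0.010905091027585865 60.481324195861816 [ 0.29606772 -0.00327459 -1.7132435 ]
to P0 [-0.00379236  0.02619183 -0.00223041]
```

View pics/s3.png

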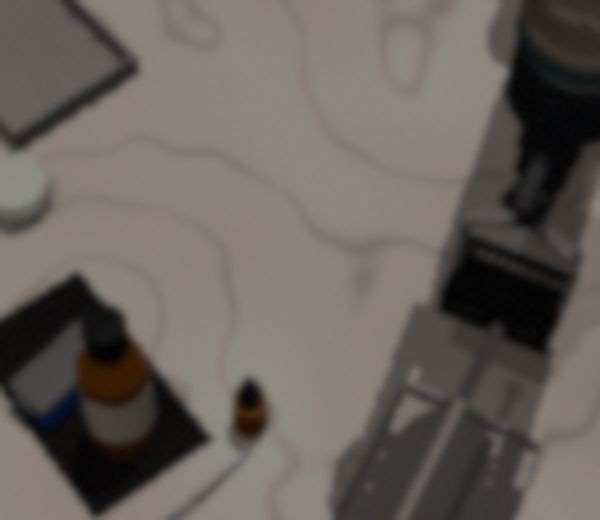

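The scene crop shows the carrier hanging level in the gripper just before the ball end, the bar running away below it at (470,400). I'll align, then slide over the ball while watching the force.

{"op": "servo_tool", "data": {
  "plan": [0,0,0.0275,0,-0.018,0,0,0.0275,0,-0.018,0,0.05,0.043,0,-0.018,0,0.1,0.059,0,-0.018,0,0.15,0.075,0,-0.018,0,0.2,0.09,0,-0.018,0,0.211,0.094,0,-0.018,0,0.211,0.094,0,-0.018]
}}

```text
time: 22.4
position: [0.5086, 0.2672, 0.2147]
orientation: [[-0.3, 0.954, -0.0], [0.954, 0.3, -0.0], [-0.0, -0.0, -1.0]]
force: [0.1, -0.3, -1.2]
width: 0.0109
grip_force: 60.5
```

```bash
python3 - <<'E'
from h import *
c=snap('wrist','w7.png',None,1.3); snap('scene','s4.png',(190,130,340,260),4)
o=robot.get_obs(); p=o['position']; y=o['orientation'][:,1]; print(o['time'],p,np.degrees(np.arctan2(y[1],y[0])),o['width'],o['grip_force'],o['force'])
print('to T1',(np.array([.6221,.305,.215])-p)/.4)
E
```

```text
22.5 [0.50743379 0.26746211 0.21503159] 17.486750582440603 0.01055609834109365 60.4850435256958 [-1.21160526  0.38617114 -2.1515948 ]
to T1 [ 2.86665520e-01  9.38447130e-02 -7.89874926e-05]
```

View pics/w7.png

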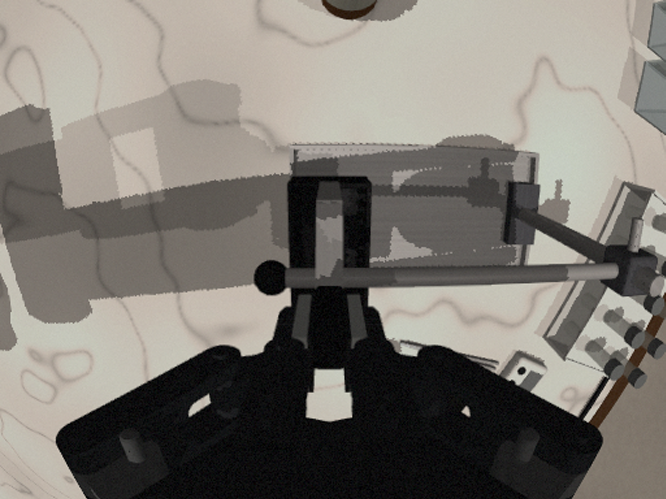

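The carrier is threaded: the ball sits at (270,278) beyond the arch and the bar enters the clamp at (612,271).

```bash
python3 - <<'E'
from h import *
a=atz('wrist',270/1.3,278/1.3,.17);b=atz('wrist',610/1.3,271/1.3,.17);print(a,b,np.degrees(np.arctan2(*(b-a)[1::-1])),np.linalg.norm(b-a))
E
```

```text
[0.4811 0.2602 0.17  ] [0.6736 0.3214 0.17  ] 17.6366093260125 0.201994282097291
```

{"op": "servo_tool", "data": {
  "plan": [0,0.08,0.026,0,0,0,0.16,0.052,0,0,0,0.24,0.078,0,0,0,0.292,0.0955,0,0,0,0.292,0.0955,0,0,0,0.292,0.0955,-0.03,0,0,0.292,0.0955,-0.045,0,0,0.292,0.0955,-0.054,0,0,0.292,0.0955,-0.057,0,0,0.292,0.0955,-0.057,0]
}}

```text
time: 23.33
position: [0.6235, 0.3068, 0.195]
orientation: [[-0.302, 0.953, 0.003], [0.953, 0.302, 0.002], [0.001, 0.003, -1.0]]
force: [-2.4, 0.5, 6.0]
width: 0.0106
grip_force: 61.6
```

```bash
python3 - <<'E'
from h import *
o=robot.get_obs(); p=o['position']; y=o['orientation'][:,1]; print(o['time'],p,np.degrees(np.arctan2(y[1],y[0])),o['width'],o['grip_force'],o['force'],o['joint_positions'].round(2))
E
```

```text
23.3333 [0.62351237 0.30675963 0.19499044] 17.565239958254537 0.010579463573041 61.61284804344177 [-2.39141026  0.50683943  5.99539446] [0.4  0.56 0.88 0.   1.7  0.1 ]
```

{"op": "servo_tool", "data": {
  "plan": [0.2,0,0,0,0,0.3,0,0,0,0,0.35,0,0,0,0,0.35,0,0,0.01,0,0.35,0,0,0.05,0,0.35,0,0,0.12,0,0.35,0,0,0.17,0,0.35,0,0,0.17,0]
}}

```text
time: 24.0
position: [0.6254, 0.3069, 0.2665]
orientation: [[-0.301, 0.954, 0.008], [0.954, 0.301, 0.003], [0.001, 0.009, -1.0]]
force: [1.0, -0.2, 2.3]
width: 0.0299
grip_force: 0.0
```

{"op": "servo_tool", "data": {
  "plan": [0.35,-0.1,-0.2,0,0.08,0.35,-0.2,-0.4,0,0.16,0.35,-0.25,-0.5,0,0.24,0.35,-0.3,-0.6,0,0.32,0.35,-0.37,-0.8,0,0.4,0.35,-0.37,-1,0,0.48,0.35,-0.37,-1,0,0.56,0.35,-0.37,-1,0,0.64,0.35,-0.37,-1,0,0.72,0.35,-0.37,-1,0,0.76]
}}

```text
time: 24.83
position: [0.4842, -0.0638, 0.2599]
orientation: [[-0.997, 0.077, 0.0], [0.077, 0.997, 0.0], [-0.0, 0.0, -1.0]]
force: [0.6, -0.4, 0.7]
width: 0.0298
grip_force: 0.0
```

```bash
python3 - <<'E'
from h import *
snap('top','t4.png',(160,130,420,260),3);snap('scene','s5.png',(190,130,340,300),3.5)
def blobs(n,off=(0,0)):
    im=cv2.cvtColor(load(n)[2],cv2.COLOR_BGR2GRAY)
    k,l,st,ce=cv2.connectedComponentsWithStats((im<40).astype(np.uint8))
    return [(st[i].tolist(),ce[i].round(1).tolist()) for i in range(1,k) if st[i][4]>30]
print('top');[print(b) for b in blobs('top')];print('scene');[print(b) for b in blobs('scene')]
# where hanging carrier at (.6235,.3068): grip top z .21, body center top z .094
for P in [(.6235,.3068,.205),(.6235,.3068,.094),(.6235,.3068,.058),(.477,-.3622,.04)]: print(np.round(proj('top',P)),np.round(proj('scene',P)))
o=robot.get_obs(); p=o['position']; y=o['orientation'][:,1]; print(o['time'],p,np.degrees(np.arctan2(y[1],y[0])),o['width'],o['joint_positions'].round(2))
E
```

```text
top
([68, 91, 328, 11, 441], [231.8, 93.1])
([427, 96, 61, 50, 144], [462.5, 117.4])
([381, 105, 15, 40, 77], [385.1, 127.4])
([12, 107, 53, 77, 163], [38.3, 145.6])
([334, 144, 4, 11, 33], [335.5, 148.8])
([175, 147, 27, 37, 309], [189.1, 170.6])
([242, 146, 56, 37, 1179], [270.1, 164.8])
([491, 146, 21, 9, 36], [500.8, 150.0])
([382, 159, 16, 5, 31], [389.5, 161.0])
([173, 174, 11, 13, 85], [178.4, 179.8])
([377, 174, 7, 10, 43], [379.6, 179.2])
([280, 188, 20, 92, 330], [290.1, 223.3])
([0, 192, 13, 35, 240], [3.8, 211.9])
([375, 202, 29, 31, 505], [386.1, 219.1])
([124, 215, 21, 25, 187], [132.8, 222.3])
([0, 228, 27, 24, 474], [11.8, 238.9])
([100, 228, 22, 14, 187], [110.0, 234.4])
([331, 230, 17, 46, 298], [337.8, 253.5])
([119, 247, 22, 15, 182], [128.4, 254.2])
([245, 344, 26, 40, 249], [259.5, 359.4])
([204, 355, 37, 29, 238], [218.2, 373.7])
scene
([14, 0, 57, 37, 919], [36.5, 13.4])
([297, 0, 75, 46, 1591], [342.0, 23.8])
([403, 0, 109, 40, 1529], [453.2, 14.0])
([220, 34, 35, 36, 923], [237.0, 51.7])
([337, 41, 36, 23, 561], [355.7, 53.6])
([322, 56, 87, 64, 1330], [363.
[... 185 characters left out ...]
23, 100], [154.0, 148.6])
([68, 144, 47, 27, 173], [95.4, 162.4])
([183, 199, 58, 59, 1343], [212.1, 227.4])
([390, 230, 24, 24, 330], [401.5, 241.7])
([273, 249, 33, 38, 546], [290.0, 268.1])
([364, 252, 30, 25, 373], [376.5, 264.4])
([396, 261, 26, 24, 370], [408.5, 272.8])
([357, 276, 12, 10, 34], [360.7, 281.9])
([274, 279, 11, 10, 55], [279.1, 283.8])
([387, 282, 12, 12, 42], [390.5, 288.8])
([273, 292, 10, 10, 37], [277.6, 296.6])
([203, 358, 23, 26, 37], [215.2, 371.8])
[180. 168.] [294. 251.]
[187. 173.] [291. 266.]
[189. 175.] [289. 271.]
[386. 220.] [181. 119.]
24.9333 [ 0.48388697 -0.0664469   0.25996402] 85.18905424594561 0.029746948505877505 [-0.21 -0.06  1.47 -0.    1.73 -1.7 ]
```

Hanging carrier 1 matches its predicted pixels in both cameras, and carrier 2 in the tray is undisturbed. I'll go and fetch carrier 2.

{"op": "servo_tool", "data": {
  "plan": [0.35,0,-0.1,0,0,0.35,0,-0.2,0,0,0.35,0,-0.3,0,0,0.35,0,-0.4,0,0,0.35,0,-0.5,0,0,0.35,0,-0.6,0,0,0.35,0,-0.7,0,0,0.35,0,-0.7,0,0,0.35,0,-0.7,0,0]
}}

```text
time: 25.68
position: [0.4849, -0.3434, 0.2586]
orientation: [[-0.996, 0.086, -0.002], [0.086, 0.996, 0.002], [0.002, 0.002, -1.0]]
force: [0.2, -0.0, -0.3]
width: 0.0298
grip_force: 0.0
```

```bash
python3 - <<'E'
from h import *
o=robot.get_obs(); p=o['position']; y=o['orientation'][:,1]; print(o['time'],p,np.degrees(np.arctan2(y[1],y[0])),o['width'])
print((np.array([.478,-.363,.139])-p)/.4)
c=snap('wrist','w8.png',None,1.3)
im=cv2.imread('pics/w8.png',0); k,l,st,ce=cv2.connectedComponentsWithStats((cv2.GaussianBlur(im,(5,5),0)[100:290,130:640]<32).astype(np.uint8))
print([(st[i]+[130,100,0,0,0]).tolist() for i in range(1,k) if st[i][4]>300])
for z in (.156,.04): print(np.array(proj('wrist',(.4775,-.3627,z)))*1.3)
E
```

```text
25.6833 [ 0.48487316 -0.34340143  0.25860473] 85.05509675565597 0.029766625674728625
[-0.01718291 -0.04899642 -0.29901181]
[[280, 158, 54, 96, 3626], [563, 285, 77, 5, 309]]
[295.98858192 236.7321068 ]
[305.91251874 203.17936061]
```

{"op": "servo_tool", "data": {
  "plan": [0.35,-0.017,-0.049,0,0.005,0.35,-0.017,-0.049,0,0.005,0.35,-0.017,-0.049,-0.1,0.005,0.35,-0.017,-0.049,-0.2,0.005,0.35,-0.017,-0.049,-0.27,0.005,0.35,-0.017,-0.049,-0.298,0.005,0.35,-0.017,-0.049,-0.298,0.005,0,-0.017,-0.049,-0.298,0.005,0,-0.017,-0.049,-0.298,0.005,0,-0.017,-0.049,-0.298,0.005]
}}

```text
time: 26.57
position: [0.4795, -0.3624, 0.1438]
orientation: [[-0.997, 0.075, 0.004], [0.075, 0.997, -0.003], [-0.004, -0.003, -1.0]]
force: [-0.2, -0.5, 3.9]
width: 0.01
grip_force: 61.5
```

{"op": "servo_tool", "data": {
  "plan": [0,0,0,0,0,0,0,0,0.1,0,0,0,0,0.19,0,0,-0.02,0.1,0.19,0,0,-0.04,0.2,0.19,-0.07,0,-0.06,0.3,0.19,-0.14,0,-0.08,0.4,0.19,-0.21,0,-0.1,0.5,0.19,-0.28,0,-0.12,0.6,0.19,-0.35,0,-0.13,0.7,0.19,-0.42]
}}

```text
time: 27.4
position: [0.4259, -0.0825, 0.2179]
orientation: [[-0.742, 0.67, 0.002], [0.67, 0.742, -0.0], [-0.001, 0.001, -1.0]]
force: [1.7, 0.1, -1.7]
width: 0.0107
grip_force: 60.9
```

{"op": "servo_tool", "data": {
  "plan": [0,0,0.1,0,-0.07,0,0,0.2,0,-0.14,0,0,0.3,0,-0.21,0,0,0.4,0,-0.28,0,0,0.5,0,-0.33,0,0,0.6,0,-0.33,0,0,0.68,0,-0.33,0,0,0.68,0,-0.33]
}}

```text
time: 28.07
position: [0.4261, 0.1924, 0.2177]
orientation: [[-0.322, 0.947, 0.001], [0.947, 0.322, 0.002], [0.002, 0.002, -1.0]]
force: [0.8, -0.4, -0.4]
width: 0.0106
grip_force: 60.9
```

```bash
python3 - <<'E'
from h import *
o=robot.get_obs(); p=o['position']; y=o['orientation'][:,1]; print(o['time'],p,np.degrees(np.arctan2(y[1],y[0])),o['width'],o['grip_force'],o['force'])
print('to P0',(np.array([.4234,.2424,.215])-p)/.4)
E
```

```text
28.0667 [0.42605877 0.19237972 0.21771905] 18.797180493915207 0.010637490809469017 60.85164427757263 [ 0.76375421 -0.36809108 -0.40842644]
to P0 [-0.00664693  0.1250507  -0.00679763]
```

{"op": "servo_tool", "data": {
  "plan": [0,0,0.1,0,-0.014,0,0,0.122,0,-0.014,0,0,0.122,0,-0.014,0,0,0.122,0,-0.014]
}}

```text
time: 28.4
position: [0.4268, 0.2363, 0.2172]
orientation: [[-0.298, 0.954, 0.0], [0.954, 0.298, -0.001], [-0.001, 0.0, -1.0]]
force: [-0.9, -0.0, -1.0]
width: 0.0104
grip_force: 60.9
```

```bash
python3 - <<'E'
from h import *
o=robot.get_obs(); p=o['position']; y=o['orientation'][:,1]; print(o['time'],p,np.degrees(np.arctan2(y[1],y[0])),o['width'],o['grip_force'],o['force'])
print('off line',p[1]-(.2606+(p[0]-.4811)*.3165)); print('to T2',(np.array([.5441,.2804,.216])-p)/.4)
E
```

```text
28.4 [0.42681917 0.2363145  0.21720705] 17.359133032840585 0.010355063869422546 60.86404323577881 [-9.23725408e-01 -1.72738105e-04 -9.92413599e-01]
off line -0.007105616566498302
to T2 [ 0.29320209  0.11021375 -0.00301764]
```

{"op": "servo_tool", "data": {
  "plan": [0,0,0.017,0,0,0,0.06,0.036,0,0,0,0.12,0.055,0,0,0,0.18,0.074,0,0,0,0.24,0.093,0,0,0,0.293,0.11,0,0,0,0.293,0.11,0,0,0,0.293,0.11,0,0]
}}

```text
time: 29.07
position: [0.5446, 0.2795, 0.2162]
orientation: [[-0.296, 0.955, -0.001], [0.955, 0.296, -0.001], [-0.0, -0.001, -1.0]]
force: [0.2, -0.3, -0.8]
width: 0.0106
grip_force: 60.8
```

{"op": "servo_tool", "data": {
  "plan": [0,0,0,-0.03,0,0,0,0,-0.04,0,0,0,0,-0.048,0,0,0,0,-0.052,0,0,0,0,-0.052,0]
}}

```text
time: 29.48
position: [0.5435, 0.2799, 0.1982]
orientation: [[-0.297, 0.955, 0.002], [0.955, 0.297, -0.0], [-0.001, 0.002, -1.0]]
force: [-3.1, -2.5, 7.9]
width: 0.0106
grip_force: 62.1
```

```bash
python3 - <<'E'
from h import *
o=robot.get_obs(); p=o['position']; y=o['orientation'][:,1]; print(o['time'],p,np.degrees(np.arctan2(y[1],y[0])),o['width'],o['grip_force'],o['force'])
E
```

```text
29.4833 [0.54353929 0.27993656 0.19821988] 17.281957344353973 0.01061134763462508 62.101871967315674 [-3.10519804 -2.50959065  7.92307604]
```

Contact on the bar (8 N). I'll release, rise, then retreat.

{"op": "servo_tool", "data": {
  "plan": [0.2,0,0,0.003,0,0.3,0,0,0.003,0,0.35,0,0,0.003,0,0.35,0,0,0.01,0,0.35,0,0,0.05,0,0.35,0,0,0.12,0,0.35,0,0,0.2,0,0.35,0,0,0.2,0]
}}

```text
time: 30.15
position: [0.5452, 0.2812, 0.2839]
orientation: [[-0.297, 0.955, 0.01], [0.955, 0.297, 0.005], [0.001, 0.011, -1.0]]
force: [0.3, -0.5, 2.6]
width: 0.0299
grip_force: 0.0
```

{"op": "servo_tool", "data": {
  "plan": [0.35,-0.1,-0.2,0,0,0.35,-0.2,-0.4,0,0,0.35,-0.3,-0.6,0,0,0.35,-0.3,-0.8,0,0,0.35,-0.3,-0.9,0,0,0.35,-0.3,-0.9,0,0,0.35,-0.3,-0.9,0,0,0.35,-0.3,-0.9,0,0,0.35,-0.3,-0.9,0,0,0.35,-0.3,-0.9,0,0]
}}

```text
time: 30.98
position: [0.4225, -0.084, 0.2763]
orientation: [[-0.292, 0.956, 0.0], [0.956, 0.292, -0.002], [-0.002, -0.0, -1.0]]
force: [-0.8, 0.8, 0.8]
width: 0.03
grip_force: 0.0
```

{"op": "servo_tool", "data": {
  "plan": [0.35,-0.1,-0.3,0,0,0.35,-0.1,-0.3,0,0,0.35,-0.1,-0.3,0,0,0.35,-0.1,-0.3,0,0,0.35,-0.1,-0.3,0,0,0.35,-0.1,-0.3,0,0,0.35,-0.1,-0.3,0,0,0.35,-0.1,-0.3,0,0,0.35,-0.1,-0.3,0,0,0.35,-0.1,-0.3,0,0]
}}

```text
time: 31.82
position: [0.3843, -0.1986, 0.2762]
orientation: [[-0.299, 0.954, 0.0], [0.954, 0.299, 0.0], [-0.0, 0.0, -1.0]]
force: [0.3, 0.5, 0.2]
width: 0.0299
grip_force: 0.0
```

```bash
python3 - <<'E'
from h import *
snap('top','t9.png'); snap('scene','s9.png')
a=load('top')[2][125:265,155:425]; b=load('scene')[2][90:310,120:340]
A=cv2.resize(a,(579,300),interpolation=3); B=cv2.resize(b,(560,560),interpolation=3)[180:480]
A2=cv2.resize(load('scene')[2][195:315,170:330],(760,570),interpolation=3)
out=np.vstack([cv2.resize(a,(540,280),interpolation=3),cv2.resize(load('scene')[2][195:315,170:330][10:],(540,310),interpolation=3)])
cv2.imwrite('pics/final.png',out)
o=robot.get_obs(); print(o['time'],o['position'])
for P in [(.625,.3065,.205),(.6235,.3068,.094),(.5435,.28,.205),(.5435,.28,.094)]: print(np.round(proj('top',P)),np.round(proj('scene',P)))
E
```

```text
31.9167 [ 0.38421697 -0.19891753  0.27620595]
[180. 168.] [294. 251.]
[187. 173.] [291. 266.]
[188. 195.] [308. 223.]
[194. 198.] [303. 241.]
```

View pics/final.png

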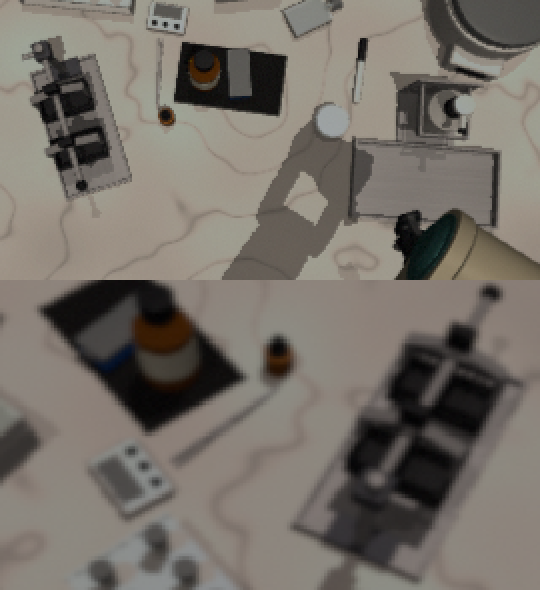

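The final view shows both carriers hanging on the bar at (70,98) and (78,143), bottle (204,70) and box (240,73) on the mat, and the tray empty. I'll let it settle and check for motion by image difference before handing in.

{"op": "servo_tool", "data": {
  "plan": [0.35,0,0,0,0,0.35,0,0,0,0,0.35,0,0,0,0,0.35,0,0,0,0,0.35,0,0,0,0,0.35,0,0,0,0,0.35,0,0,0,0,0.35,0,0,0,0,0.35,0,0,0,0,0.35,0,0,0,0]
}}

```text
time: 32.75
position: [0.384, -0.1994, 0.2761]
orientation: [[-0.297, 0.955, 0.0], [0.955, 0.297, 0.0], [0.0, 0.0, -1.0]]
force: [-0.5, 0.3, -0.0]
width: 0.0298
grip_force: 0.0
```

```bash
python3 - <<'E'
from h import *
f=[robot.camera('scene')['frame'] for _ in range(6)]; t=robot.camera('top')['frame']
g=[cv2.GaussianBlur(i,(5,5),0)[200:310,180:330].astype(int) for i in f]
old=cv2.GaussianBlur(load('scene')[2][:,:,::-1].copy(),(5,5),0)[200:310,180:330].astype(int)
print('old vs now',abs(old-g[0]).max(),'steps',[abs(g[i]-g[i-1]).max() for i in range(1,6)])
ot=load('top')[2][:,:,::-1].copy(); d=abs(cv2.GaussianBlur(ot,(5,5),0).astype(int)-cv2.GaussianBlur(t,(5,5),0))[130:230,160:330].max(); print('top',d)
m=[(.6717,.030,.003),(.666,-.0167,.036)]
np.savez('cam_top.npz',**{**dict(np.load('cam_top.npz'))})
print(atz('top',155+240/2,125+73/2,.036),robot.get_obs()['time'])
if max(abs(old-g[0]).max(),d)<30: print(robot.sign_off())
E
```

```text
old vs now 2 steps [np.int64(2), np.int64(2), np.int64(2), np.int64(2), np.int64(2)]
top 15
[0.675  0.0135 0.036 ] 33.1
the job is handed in; nothing more can be done
None
```

I handed the job in at 33 s. In the last camera images both carriers hang still on the drip bar, the slide box and amber bottle stand on the mat, and the tray is empty. The spray cap was pressed to its stop and released. No verdict came back.

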